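Set the bench tape to the birdhouse entrance hole

TASK

We want the bench tape measure set to where the entrance hole comes. Take the upright steel post on the end of its blade, draw the blade straight out until the post stands square across from the centre of the round hole in the birdhouse front panel, then let go and leave it there (the tape's brake holds it). Leave the two peaked house panels lying where they are.

Things in the scene. Friction and masses are not known exactly. Their poses are not given: they have to be found in the camera images.
- tape: Bench tape measure, fixed: a black case 76 long x 36 wide x 68 mm high standing on the table in front of a flat plywood block 230 x 62 x 26 mm. Origin on the table under the mouth of the case, where the blade comes out. Its x axis is level and points the way the blade pulls out; z is up; the two house panels lie on its -y side.
- blade (a joint): How far the blade is drawn out, in m: 0 fully in (the post then stands 60 mm in front of the mouth), 0.28 at the far stop. A return spring pulls it in with 2 to 4 N and a brake with a drag of about 6 N holds it wherever it is left, so it takes 8 to 11 N to draw it out and 2 to 4 N to push it back in. The yellow blade is 25 mm wide and lies 12 mm above the table; it moves along the x axis of the tape.
- post (a point): Centre of the upright round steel post on the end of the blade, 22 mm in diameter, standing from 14 to 64 mm above the table; this point is on its axis 43 mm above the table. Axes as those of the tape. It is to be gripped from above; a flat foot 26 x 28 mm, 14 mm high, lies under it. A thin dark pointer on the foot points towards the panels.
- front_panel: Birdhouse front panel, loose, 160 g: a five-sided plywood board with one peak and a round hole of 38 mm, lying flat on the table beside the blade, 105 wide x 182 long x 12 mm thick. Origin at the centre of the hole, on the table, 97 mm to the side of the blade's centre line. Its x axis is parallel to the tape's x axis (along its 105 mm width); the peak points to its -y, its straight foot lies 52 mm on the +y side of the origin, 45 mm from the blade's centre line.
- back_panel: Birdhouse back panel, loose: the same five-sided board without a hole, lying beside the front panel, nearer to or farther from the tape's case. Origin and axes at the same place in its outline.
Things that resemble listed ones, but are neither listed nor needed, are in the scene too. Leave any black or blue look-alike of the front_panel alone.

How it is judged:
At the end, for the whole second after the job is handed in: The post's axis is level, along the blade, with the centre of the round hole in the front panel to within 12 mm either way, the blade is at rest and let go; neither peaked panel has been shifted by more than 15 mm (x of post in the frame of front_panel between -0.012 and 0.012 m and velocity of joint blade between -0.005 and 0.005 m/s); the robot touches nothing.
It fails at once if the front panel is shifted by more than 15 mm (distance of front_panel from where it was at the start of the episode above 0.015 m).
It fails at once if the back panel is shifted by more than 15 mm (distance of back_panel from where it was at the start of the episode above 0.015 m).
It also fails if it takes over 32 s, if anything falls off the work surface, if the arm or the gripper's body presses on something with over 40 N, if the wrist force passes 120 N, or if a joint passes its speed limit or range.

ROBOT

A 6-joint arm with a two-finger parallel gripper is mounted at the origin on the work surface. World frame = base frame: x ahead of the robot, y to its left, z up, the work surface at z = 0. Lengths are in m, angles in rad, forces in N, time in s.
With the tool pointing down it reaches from about 0.375 to 0.925 m from the base axis. Payload 5.7 kg.
Tool frame: the origin (TCP) lies between the finger pads; the fingertips stand 14 mm ahead of it and the grasp point (between the pads) lies 5 mm behind it (arm.tips_ahead is the distance from the TCP to the fingertips, in m); z points along the fingers, y is the line along which they close (so a half turn about z gives the same grasp; the last joint's range is limited). The gripper opens to 88 mm and grips with 3 to 60 N. Pads are 20 mm wide; open, the fingers measure 115 mm over their backs; the gripper's body (75 mm by 178 mm) begins 61 mm behind the grasp point.
Start: joints at [-1.419, 0.359, 1.51, -0, 1.272, -0.115], TCP at [0.158, -0.579, 0.237] pointing down, gripper open.
Joint ranges: [-2.97, 2.97], [-1.01, 2.36], [0.21, 2.38], [-0.96, 4.11], [0.2, 2.71], [-2.98, 2.98]. Speed limits (rad/s): [2.39, 2.39, 3.14, 3.14, 3.14, 3.14].

INTERFACE

Orientations are given as a unit quaternion [w, x, y, z].
In Python, from cell import arm gives the robot as it stands.
- The arm moves only by the tool arm_command, never from a script. Its arguments are lists of equal length, an entry for each row: "hand": the finger opening in cm, from 0 to 8.78; "dp": the shift along the tool's x, y, z in cm, a list of three; "spin": the turn about the tool's z in degrees. In form: {"hand": [hand, ...], "dp": [[dx, dy, dz], ...], "spin": [spin, ...]}. A call has exactly 10 rows; each row is the pose to reach, as a shift and turn from the pose commanded when the call began, along the tool's axes at that moment; what a row does not reach only later rows make up. A row lasts 1/8 s, in which the tool goes at most 62.5 mm and 10.7 degrees, less where a joint would pass 70% of its speed; a pose out of reach is approached as far as the arm can. A call with a gripper value outside its range is refused whole. The fingers move at their own pace and stop on an object; "squeeze" is the grip in N (left out, the last holds). Time passes only in rows, so rows that repeat a pose let the fingers close, or fill a call up. It gives the time, the measured TCP pose, the force, the opening and the grip force at its end, in the units of the state.
- arm.read_state(): the state, without advancing time (a new reading comes with each control period).
- arm.snapshot(name): name is "scene" or "top" or "wrist"; returns (picture, depth): 480x640x3 uint8, blue, green, red; 480x640 float32, m along the optical axis (not along the pixel's ray), 0 where there is no reading.
- arm.get_calibration(name): a dict with "K" (3x3 intrinsics, pixels), "R" (3x3) and "t" (3): a world point X has camera coordinates R X + t. Camera axes: x right, y down, z forward; pixel columns grow to the right and rows downward; lengths in m; the calibration is good to about 2 mm. A picture is of the moment at which its call begins: read the wrist's pose just before it. get_calibration takes no time and is no camera call; for the wrist camera it gives the pose at the moment of the call.
- arm.close_job(): hands the job in; it is judged then, once.
Trained networks look in the newest picture that a camera, given by its name, has taken for a name from the list of things; names that differ only in an ending like _2 or _b are one class to them, and where a whole thing is asked for, a point or a joint stands for the part that bears it (a point fixed in the world has none). Each returns a list of dicts, best first, with "p" (0 to 1); they miss things now and then, are a little off and sometimes report something else, mostly with a low value. They report only what shows in the picture. A call takes as long as a camera call. They do not tell look-alikes from the thing itself.
- arm.recognise(label, camera): "point" ([x, y, z] in m, in world coordinates, good to about 4 mm: the middle of the surface that is visible of it).
- arm.outline_of(label, camera): "region" (480x640 bool, what is visible of it).
The state is a dict: "time_s": time; "joint_positions": joint angles; "qd": joint speeds; "joint_torque": joint torques, N m; "tcp_pos": TCP position; "orientation": TCP orientation; "ft_force": force on the tool from outside, world axes, zero at the start; "torque": the same for the moment, N m; "grip_width": finger opening in m; "gripper_force": force on a finger pad.
Only numpy, scipy, OpenCV 4.12 (cv2) and the standard library are available. Lean on these libraries where they do the work, as an engineer would, in place of code of your own. Each camera call takes 0.05 s, during which the arm holds its last target. There are 200 camera calls.

## Working session

There is one attempt and no reset: what is moved stays moved. The work goes in short steps, Python scripts to look and compute and a tool call to move; the robot and the scene stay as the last step left them, time stands still between calls to the robot, and variables do not carry over. Pictures are saved under pics/ and viewed, at most 10 in all, crops included, and the job is handed in when it is done.

Besides the shell and the picture viewer there is one more tool, called as name(argument=value, ...) on one line, values as JSON. arm_command: Moves the arm, as the interface text tells. Its arguments: {"type":"object","properties":{"hand":{"type":"array","items":{"type":"number"}},"dp":{"type":"array","items":{"type":"array","items":{"type":"number"}}},"spin":{"type":"array","items":{"type":"number"}},"squeeze":{"type":"number"}},"required":["hand","dp","spin"]}

```bash
mkdir -p pics; cat > h.py <<'E'
import numpy as np, cv2
from cell import arm
def back(cam,u,v,d,c=None):
    c=c or arm.get_calibration(cam); K,R,t=map(np.array,(c["K"],c["R"],c["t"]))
    return R.T@(np.linalg.inv(K)@np.array([u*d,v*d,d])-t)
def toplane(cam,u,v,z,c=None):
    c=c or arm.get_calibration(cam); K,R,t=map(np.array,(c["K"],c["R"],c["t"]))
    o=-R.T@t; r=R.T@np.linalg.inv(K)@np.array([u,v,1.]); return o+r*(z-o[2])/r[2]
def proj(cam,X):
    c=arm.get_calibration(cam); p=np.array(c["K"])@(np.array(c["R"])@X+np.array(c["t"])); return p[:2]/p[2]
E
python3 - <<'E'
from h import *
for cam in("top","scene"):
    im,d=arm.snapshot(cam); cv2.imwrite(f"pics/{cam}1.png",im); np.save(cam+"_d",d)
    for l in("tape","post","front_panel","back_panel"):
        for r in arm.recognise(l,cam): print(cam,l,round(r["p"],2),np.round(r["point"],3),np.round(proj(cam,r["point"])))
print(arm.read_state()["time_s"])
E
```

```text
top tape 0.6 [ 0.539 -0.364  0.03 ] [500. 180.]
top post 0.91 [ 0.524 -0.175  0.013] [382. 192.]
top front_panel 0.91 [0.334 0.154 0.007] [182. 308.]
top front_panel 0.68 [ 0.222 -0.248  0.017] [433. 379.]
top front_panel 0.56 [0.63  0.095 0.013] [221. 131.]
top back_panel 0.73 [ 0.648 -0.06   0.014] [313. 120.]
scene tape 0.92 [ 0.548 -0.354  0.028] [118. 260.]
scene tape 0.63 [ 0.646 -0.056  0.012] [283. 357.]
scene post 0.97 [ 0.531 -0.158  0.01 ] [240. 279.]
scene front_panel 0.65 [0.344 0.153 0.013] [448. 220.]
scene front_panel 0.6 [0.638 0.095 0.011] [387. 373.]
scene back_panel 0.68 [ 0.649 -0.054  0.012] [283. 358.]
0.5
```

View pics/top1.png

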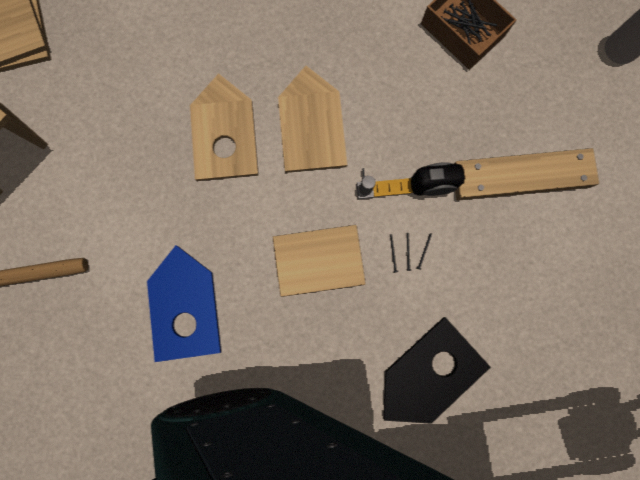

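View pics/scene1.png

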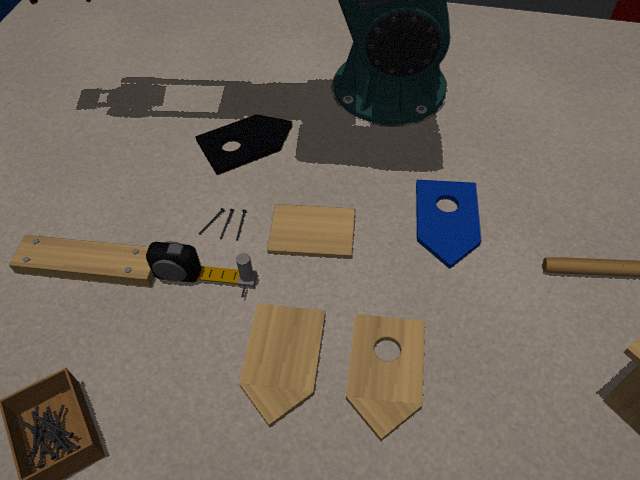

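The top view shows the plywood front panel with its hole at about (224,147), the back panel at (313,120), the post at (367,187), and the tape pulling out to the left. The scene view shows the hole at about (388,349) and the post at (244,267). The blue and black panels, and the rectangular board, are look-alikes.

```bash
python3 - <<'E'
from h import *
near={"top":(224,147),"scene":(388,349)}
for cam in("top","scene"):
    im=cv2.imread(f"pics/{cam}1.png"); d=np.load(cam+"_d.npy")
    hsv=cv2.cvtColor(im,cv2.COLOR_BGR2HSV)
    m=((hsv[...,1]>85)&(hsv[...,0]>8)&(hsv[...,0]<25)&(hsv[...,2]>90)).astype(np.uint8)
    cs,hi=cv2.findContours(m,cv2.RETR_CCOMP,cv2.CHAIN_APPROX_NONE)
    for c,h in zip(cs,hi[0]):
        M=cv2.moments(c)
        if M["m00"]<150: continue
        x,y=M["m10"]/M["m00"],M["m01"]/M["m00"]
        if h[3]>=0 and np.hypot(x-near[cam][0],y-near[cam][1])<15:
            print(cam,"hole px",x,y,cv2.fitEllipse(c)); print(" world",toplane(cam,*cv2.fitEllipse(c)[0],.012))
            P=cv2.approxPolyDP(cs[h[3]],4,True)[:,0]; print(" corners",[np.round(toplane(cam,*p,.012)[:2],3).tolist() for p in P])
    arm.snapshot(cam)
    r=arm.outline_of("post",cam)[0]; reg=r["region"]; v,u=np.nonzero(reg&(d>0))
    X=np.array([back(cam,a,b,d[b,a]) for a,b in zip(u,v)])
    print(cam,"post n",len(X),r["p"],"zmax",X[:,2].max())
    for lo,hi_ in((.055,.075),(.035,.055),(.02,.035)):
        s=X[(X[:,2]>lo)&(X[:,2]<hi_)]
        if len(s): print(lo,len(s),"mean",np.round(s.mean(0),4),"min",np.round(s.min(0),3),"max",np.round(s.max(0),3))
    # blade yellow
    b=((hsv[...,1]>190)&(hsv[...,0]>18)&(hsv[...,0]<32)&(hsv[...,2]>110)).astype(np.uint8)
    v,u=np.nonzero(b); Q=np.array([toplane(cam,a,c,.012)[:2] for a,c in zip(u,v)]); k=np.linalg.norm(Q-[.53,-.2],axis=1)<.1; Q=Q[k]
    print("blade",len(Q),Q.mean(0),np.linalg.svd(Q-Q.mean(0))[2][0] if len(Q)<3000 else "")
s=arm.read_state();print(s["tcp_pos"],s["orientation"],s["time_s"])
E
```

```text
top hole px 223.82831790123456 146.33294753086417 ((223.84251403808594, 146.34768676757812), (23.145278930664062, 23.926025390625), 77.48924255371094)
 world [0.60317202 0.0901349  0.012     ]
 corners [[0.731, 0.101], [0.676, 0.149], [0.547, 0.137], [0.557, 0.034], [0.683, 0.046]]
top post n 883 0.96 zmax 0.06798844881526445
0.055 163 mean [ 0.5272 -0.1462  0.0635] min [ 0.517 -0.157  0.055] max [ 0.538 -0.136  0.068]
0.035 41 mean [ 0.5207 -0.1435  0.0448] min [ 0.517 -0.155  0.035] max [ 0.531 -0.136  0.055]
0.02 30 mean [ 0.521  -0.1433  0.0277] min [ 0.518 -0.155  0.02 ] max [ 0.532 -0.136  0.034]
blade 60 [ 0.53310433 -0.19437819] [-0.11176766  0.99373437]
scene hole px 386.9372197309417 348.8137518684604 ((386.9488525390625, 348.8179931640625), (25.225900650024414, 28.280471801757812), 106.48211669921875)
 world [0.60235502 0.08868833 0.012     ]
 corners [[0.556, 0.033], [0.685, 0.045], [0.731, 0.101], [0.675, 0.147], [0.546, 0.136]]
scene post n 1183 0.93 zmax 0.06734298227068705
0.055 175 mean [ 0.5289 -0.1464  0.0627] min [ 0.517 -0.158  0.055] max [ 0.539 -0.136  0.067]
0.035 103 mean [ 0.5339 -0.1436  0.0449] min [ 0.521 -0.156  0.035] max [ 0.538 -0.136  0.055]
0.02 79 mean [ 0.5339 -0.1439  0.0272] min [ 0.522 -0.156  0.02 ] max [ 0.538 -0.136  0.035]
blade 419 [ 0.53067576 -0.19062504] [-0.08264977  0.99657866]
[ 0.15818164 -0.57875889  0.23665249] [-2.88994851e-05  9.91114805e-01  1.33009178e-01  7.63349862e-06] 0.7
```

Both views agree: the hole is at (0.603, 0.089) and the post at (0.528, -0.1465). The blade line points 5.4° left of +y, the draw is about 0.228, and the lateral offset is 96.8 mm against 97 given. I'm moving above the post now.

arm_command(hand=[5,5,5,5,5,5,5,5,5,5], dp=[[4.7,-3.2,0],[9.4,-6.4,0],[14.1,-9.6,0],[18.8,-12.8,1],[23.5,-16,2],[28.2,-19.2,3],[32.9,-22.4,4],[37.6,-25.6,5],[42.4,-28.8,6],[47.1,-31.9,6.7]], spin=[1,2,3,4,5,6,7,8,9,9.9])

```text
time_s: 1.95
tcp_pos: [0.5296, -0.1452, 0.1694]
orientation: [0.0, 0.999, 0.047, 0.0]
ft_force: [1.3, -1.2, -0.3]
grip_width: 0.0502
gripper_force: 0.0
```

```bash
python3 - <<'E'
from h import *
s=arm.read_state();print(s["tcp_pos"],s["orientation"],s["time_s"],s["grip_width"])
c=arm.get_calibration("wrist"); im,d=arm.snapshot("wrist"); cv2.imwrite("pics/w1.png",im)
s=arm.read_state();print(s["tcp_pos"],s["orientation"])
for r in arm.outline_of("post","wrist")[:1]:
    v,u=np.nonzero(r["region"]&(d>0)); X=np.array([back("wrist",a,b,d[b,a],c) for a,b in zip(u,v)])
    k=X[(X[:,2]>.058)]; print(r["p"],len(k),k.mean(0),k.min(0),k.max(0))
E
```

```text
[ 0.52956657 -0.14524556  0.16943328] [7.88245077e-05 9.98903689e-01 4.68123716e-02 1.25402700e-04] 1.95 0.05021544008079917
[ 0.53341974 -0.14053627  0.16892739] [-0.00153623  0.99888068  0.04724396  0.00174365]
0.84 844 [ 0.52769383 -0.14842476  0.06282205] [ 0.51685052 -0.1590967   0.05812352] [ 0.53783286 -0.13800761  0.06508447]
```

View pics/w1.png

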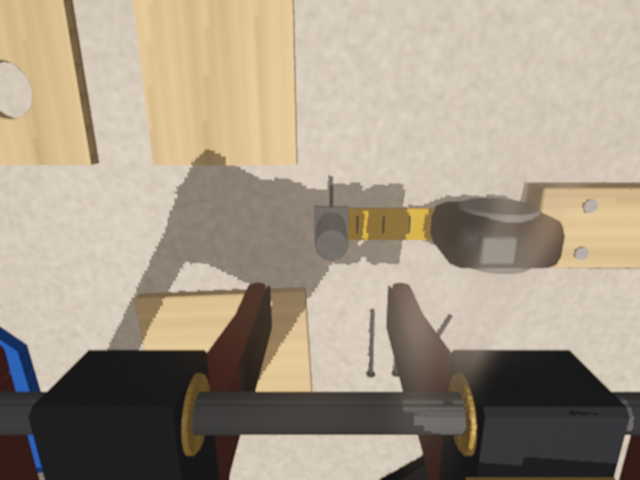

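The wrist view shows the post at about (331,238), with the blade running right to the case. The back panel's foot edge and the boards are clear of the fingers. The post is confirmed at (0.5275, -0.148), so I'm going down to grip it.

arm_command(hand=[5,5,5,5,5,5,1.5,1.5,1.5,1.5], dp=[[0,0.1,4],[0,0.1,8],[0,0.1,11.5],[0,0.1,13.2],[0,0.1,13.2],[0,0.1,13.2],[0,0.1,13.2],[0,0.1,13.2],[0,0.1,13.2],[0,0.1,13.2]], spin=[0,0,0,0,0,0,0,0,0,0], squeeze=40)

```text
time_s: 3.3
tcp_pos: [0.5287, -0.1477, 0.0381]
orientation: [-0.0, 0.999, 0.047, 0.0]
ft_force: [-0.8, 1.1, 4.4]
grip_width: 0.0213
gripper_force: 40.0
```

arm_command(hand=[1.5,1.5,1.5,1.5,1.5,1.5,1.5,1.5,1.5,1.5], dp=[[0,-1,0],[0,-2.5,0],[0,-4,0],[0,-5.5,0],[0,-7,0],[0,-8.5,0],[0,-10,0],[0,-11,0],[0,-11.5,0],[0,-11.5,0]], spin=[0,0,0,0,0,0,0,0,0,0])

```text
time_s: 4.55
tcp_pos: [0.5182, -0.0341, 0.0381]
orientation: [0.001, 0.999, 0.047, 0.0]
ft_force: [-1.8, -3.9, 5.1]
grip_width: 0.0216
gripper_force: 40.0
```

arm_command(hand=[1.5,1.5,1.5,1.5,1.5,1.5,1.5,1.5,1.5,1.5], dp=[[0,-1,0],[0,-2.5,0],[0,-4,0],[0,-5.5,0],[0,-7,0],[0,-8.5,0],[0,-10,0],[0,-11,0],[0,-11.4,0],[0,-11.4,0]], spin=[0,0,0,0,0,0,0,0,0,0])

```text
time_s: 5.8
tcp_pos: [0.5076, 0.0794, 0.0381]
orientation: [0.001, 0.999, 0.048, 0.001]
ft_force: [0.6, -6.0, 4.8]
grip_width: 0.0211
gripper_force: 40.0
```

```bash
python3 - <<'E'
from h import *
u=np.array([-.0945,.9955])
c=arm.get_calibration("wrist"); im,d=arm.snapshot("wrist"); cv2.imwrite("pics/w2.png",im)
im,d=arm.snapshot("scene"); cv2.imwrite("pics/s2.png",im)
r=arm.read_state(); print(r["tcp_pos"],r["ft_force"],r["grip_width"]); print("tcp minus hole along:",(r["tcp_pos"][:2]-np.array([.6028,.0894]))@u)
E
```

```text
[0.50758478 0.07939088 0.03808156] [ 0.89532602 -5.40478928  4.2248177 ] 0.02126577719690714
tcp minus hole along: -0.0009662445013774203
```

View pics/s2.png

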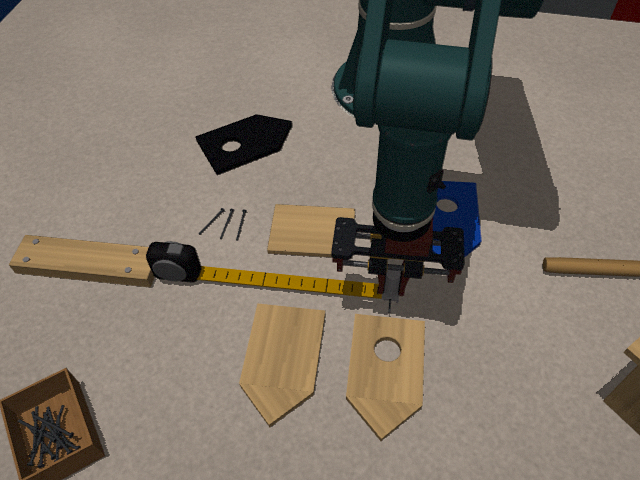

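The scene view shows the blade drawn out, with the pointer at about (390,306) across from the hole at (387,349). The panels haven't moved. I'll release partly, since the case is far off, and then go up.

arm_command(hand=[2.8,4,5,5,5,5,5,5,5,5], dp=[[0,0,0],[0,0,0],[0,0,0],[0,0,0],[0,0,-1],[0,0,-3],[0,0,-6],[0,0,-10],[0,0,-14],[0,0,-14]], spin=[0,0,0,0,0,0,0,0,0,0])

```text
time_s: 7.15
tcp_pos: [0.5095, 0.0803, 0.1814]
orientation: [0.0, 0.999, 0.047, 0.004]
ft_force: [0.6, -0.3, -0.1]
grip_width: 0.0503
gripper_force: 0.0
```

```bash
python3 - <<'E'
from h import *
u=np.array([-.0945,.9955])
for i in range(4): arm.snapshot("top")
for cam in("wrist","scene"):
    c=arm.get_calibration(cam); im,d=arm.snapshot(cam); cv2.imwrite(f"pics/{cam}3.png",im)
    for r in arm.outline_of("post",cam)[:1]:
        v,w=np.nonzero(r["region"]&(d>0)); X=np.array([back(cam,a,b,d[b,a],c) for a,b in zip(w,v)])
        k=X[X[:,2]>.055]; p=(k.min(0)+k.max(0))/2
        print(cam,r["p"],len(k),k.mean(0),p,"along",(k.mean(0)[:2]-[.6028,.0894])@u)
    hsv=cv2.cvtColor(im,cv2.COLOR_BGR2HSV)
    m=((hsv[...,1]>85)&(hsv[...,0]>8)&(hsv[...,0]<25)&(hsv[...,2]>90)).astype(np.uint8)
    cs,hi=cv2.findContours(m,cv2.RETR_CCOMP,cv2.CHAIN_APPROX_NONE)
    for q,h in zip(cs,hi[0]):
        if h[3]>=0 and cv2.contourArea(q)>150: print(" hole",toplane(cam,*cv2.fitEllipse(q)[0],.012,c),cv2.contourArea(q))
print(arm.read_state()["time_s"])
E
```

```text
wrist 0.78 848 [0.50671469 0.07793076 0.06257158] [0.50570507 0.07775728 0.06024702] along -0.002337561770227826
 hole [ 0.43449139 -0.12190415  0.012     ] 177.0
 hole [0.6014284  0.08803735 0.012     ] 2552.5
scene 0.98 162 [0.50843196 0.07905598 0.06285196] [0.5061655  0.07919355 0.06124093] along -0.0013796878774299248
 hole [0.60253525 0.08877043 0.012     ] 551.0
7.55
```

View pics/wrist3.png

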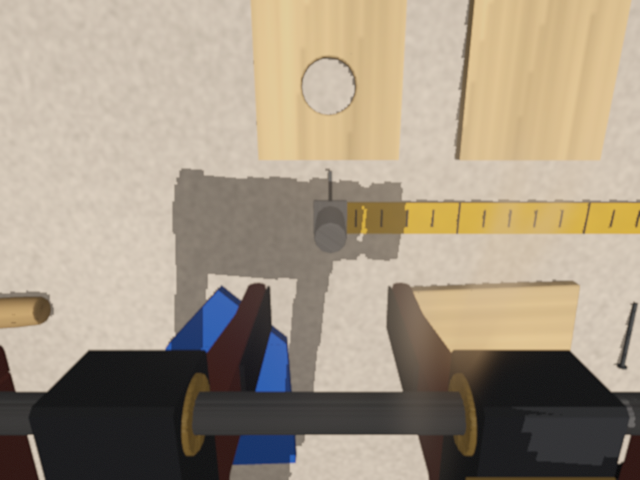

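The wrist view shows the pointer at (330,180) directly below the hole centre at (329,86). The post is within about 2 mm, released and clear of the gripper.

```bash
python3 -c "
from cell import arm
print(arm.close_job())"
```

```text
the job is handed in; nothing more can be done
None
```

The post stands across from the centre of the front panel's round hole, measured to within about 2 mm along the blade (limit 12 mm). It is let go and the gripper is clear, the panels look unmoved, and the job was handed in at about 7.6 s of the 32 s; no verdict came back.

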